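# Flip the tile pot stand over against the serving board

### The job

The tile pot stand lies cork side up on the table in front of the wooden serving board. With the fingertips, push it flat across the table until it is up against the board's near edge, then push it so that it tips up on edge against the board and flips over it; if it is left leaning on the board, push it on, so that it ends lying flat on the board, tile side up. Do not pick it up, and leave the lemon, tomato, spice jar, glass and mug where they are.

Things in the scene. Friction and masses are not known exactly. Their poses are not given: they have to be found in the camera images.
- pot_stand: Loose square pot stand, about 0.15 kg: brown cork on one face; on the other a raised blue tile (70 x 70 mm) with four white dots; dark round wooden rim, 90 x 90 mm over all, 10 mm thick. 17 mm high in all. Origin at the centre of the TILE face; own z points out of the cork face (up at the start), own x towards the board at the start (within 0.2 rad). Starts 3 to 37 mm short of it.
- stand_centre (a point): Middle of the pot stand at the mid-height of its rim: 12 mm from the tile face, 5 mm from the cork face. The rim is a round bar of 5 mm radius with its axis at this height, so the stand lies on its tile with the rim 7 mm clear of the table at the start.
- stand_far_edge (a point): Middle of the pot stand's rim on the side towards the board at the start (own +x), 45 mm from the centre, at the rim's mid-height: the side that meets the board and on which it tips up.
- stand_near_edge (a point): Middle of the pot stand's rim on the side towards the robot at the start (own -x), 45 mm from the centre, at the rim's mid-height: the side to push, which rises as the stand tips up.
- serving_board: Light wooden serving board, fixed to the table: 110 mm (own x, away from the robot) x 220 mm (own y) x 20 mm high, solid, with a flat top and upright sides down to the table. Origin at the centre of its underside on the table; z up. Its near edge is the side at own x = -55 mm.
- board_edge (a point): Middle of the top of the board's near edge, 20 mm above the table.
- lemon: Bystander: yellow lemon, 83 x 58 x 58 mm; origin at the centre of its underside.
- tomato: Bystander: red tomato, 62 mm across, 61 mm high; origin at the centre of its underside.
- spice_jar: Bystander: spice jar with black cap, 41 mm across, 105 mm high; origin at the centre of its underside.
- glass: Bystander: empty glass, 81 mm across, 92 mm high; origin at the centre of its underside.
- mug: Bystander: white mug, 82 x 112 x 94 mm high, handle included, on the left; origin in its underside.

How it is judged:
On the way, in this order (a step that is already met when the one before it is completed fails the run):
1. the pot stand, still flat on the table, is up against the near edge of the board (x of stand_far_edge in the frame of serving_board between -0.063 and -0.045 m and x of stand_near_edge in the frame of serving_board below -0.11 m and angle between pot_stand's own z axis and vertical below 0.12 rad and height (world z) of stand_centre below 0.018 m), for 0.04 s.
2. the pot stand is tipped up on its far side, that side still down on the table against the board (angle between pot_stand's own z axis and vertical between 0.8 and 1.8 rad and height (world z) of stand_far_edge below 0.016 m and x of stand_far_edge in the frame of serving_board between -0.085 and -0.04 m), for 0.04 s.
At the end, for the whole second after the job is handed in: The pot stand lies still, tile side up, flat (within about 0.08 rad) on top of the serving board, its centre 22 to 33 mm above the table and over the board; it may jut out over the board's edge (angle between pot_stand's own z axis and vertical above 3.06 rad and height (world z) of stand_centre between 0.022 and 0.033 m and x of stand_centre in the frame of serving_board between -0.055 and 0.055 m and y of stand_centre in the frame of serving_board between -0.11 and 0.11 m and linear speed of pot_stand below 0.02 m/s); the robot touches nothing.
It fails at once if the pot stand is picked up: both its near and its far side more than 48 mm above the table at once (height (world z) of each of stand_far_edge, stand_near_edge above 0.048 m).
It fails at once if the lemon, tomato, spice jar, glass or mug is moved more than 20 mm (distance of any of lemon, tomato, spice_jar, glass, mug from where it was at the start of the episode above 0.02 m).
It also fails if it takes over 72 s, if anything falls off the work surface, if the arm or the gripper's body presses on something with over 40 N, if the wrist force passes 120 N, or if a joint passes its speed limit or range.

### The arm

A 7-joint arm with a two-finger parallel gripper is mounted at the origin on the work surface; the furniture and walls round the work are solid. World frame = base frame: x ahead of the robot, y to its left, z up, the work surface at z = 0. Lengths are in m, angles in rad, forces in N, time in s.
With the tool pointing down it reaches from about 0.425 to 1.025 m from the base axis. Payload 9.4 kg.
Tool frame: the origin (TCP) lies on the centre line of the jaws, within the pads' length; the fingertips stand 11 mm ahead of it and the grasp point (between the pads) lies 8 mm behind it; z points along the fingers, y is the line along which they close (so a half turn about z gives the same grasp; the last joint's range is limited). The gripper opens to 85 mm and grips with 20 to 120 N. Pads are 22 mm wide; open, the fingers measure 114 mm over their backs; the gripper's body (76 mm by 85 mm) begins 54 mm behind the grasp point. The pads swing forward as they close: fully open they stand 13 mm farther back than shut.
Start: joints at [-1.179, 0.599, -0.003, 1.599, 0.002, 0.943, -0.08], TCP at [0.328, 0.647, 0.242] pointing down, gripper open.
Joint ranges: [-2.57, 2.57], [-0.35, 1.97], [-1.29, 1.29], [0.11, 2.56], [-1.05, 4.19], [0.11, 1.86], [-2.63, 2.63]. Speed limits (rad/s): [2.22, 2.22, 3.01, 3.01, 3.14, 3.14, 3.14].

### API

Orientations are given as [roll, pitch, yaw] about the fixed x, y, z axes, in that order (R = Rz(yaw) Ry(pitch) Rx(roll)).
In Python, from cell import ctrl gives the robot as it stands. Calls block until the motion is done:
- ctrl.reach(position, orientation): joint-space move of the TCP to a pose.
- ctrl.movel(position, rotation=None, max_speed=0.15, guard=None): straight line of the TCP; rotation=None keeps the orientation; max_speed is the mean speed in m/s. With guard (N) it stops when the force on the tool has changed by that much, and returns True; else False.
- ctrl.movej(angles): joint-space move.
- ctrl.ungrasp() and ctrl.clamp(strength=None): open the fingers fully, or close them until they stop; strength is the grip in N (None keeps the last).
- ctrl.pause(seconds).
- ctrl.solve_ik(position, orientation): joint angles nearest the present ones, or None.
- ctrl.get_obs(): the state.
- ctrl.get_image(name): name is "side" or "top" or "wrist"; returns the picture (420x560x3 uint8, red, green, blue); there is no depth.
- ctrl.camera_info(name): a dict with "vertical_fov" (degrees; the focal length in pixels is half the picture's height over the tangent of half this angle, whatever the lens; pixels are square), "cx", "cy" (the principal point, pixels), "k1" (the pictures are not rectified: a ray, as slopes to the right and down, at radius r is drawn at 1 + k1 r^2 times it, then the intrinsics apply), "xyz" and "orientation" of the camera in the world; the wrist camera has in their place "mount" (4x4, takes a point from camera to tool coordinates, whose origin is the TCP and whose axes are the flange's). Camera axes: x right, y down, z forward; pixel columns grow to the right and rows downward; lengths in m; the calibration is good to about 2 mm. A picture is of the moment at which its call begins: read the wrist's pose just before it. camera_info takes no time and is no camera call.
A pose or a line that the arm cannot do raises ctrl.PlanningError and nothing moves.
- ctrl.job_done(): hands the job in; it is judged then, once.
Trained networks look in the newest picture that a camera, given by its name, has taken for a name from the list of things; names that differ only in an ending like _2 or _b are one class to them, and where a whole thing is asked for, a point or a joint stands for the part that bears it (a point fixed in the world has none). Each returns a list of dicts, best first, with "conf" (0 to 1); they miss things now and then, are a little off and sometimes report something else, mostly with a low value. They report only what shows in the picture. A call takes as long as a camera call.
- ctrl.boxes_of(camera, name): "location" ([x, y, z] in m, in world coordinates, good to about 4 mm: the middle of the surface that is visible of it).
The state is a dict: "time": time; "joints": joint angles; "joint_vel": joint speeds; "joint_efforts": joint torques, N m; "ee_pos": TCP position; "tool_rot": TCP orientation; "contact_force": force on the tool from outside, world axes, zero at the start; "moment": the same for the moment, N m; "width": finger opening in m; "gripper_force": force on a finger pad.
Only numpy, scipy, OpenCV 4.12 (cv2) and the standard library are available. Lean on these libraries where they do the work, as an engineer would, in place of code of your own. Each camera call takes 0.05 s, during which the arm holds its last target. There are 200 camera calls.

## Working session

There is one attempt and no reset: what is moved stays moved. The work goes in short steps, each a Python script; the robot and the scene stay as the last script left them, time stands still between calls to the robot, and variables do not carry over. Pictures are saved under pics/ and viewed, at most 10 in all, crops included, and the job is handed in when it is done.

```bash
mkdir -p pics; ls; python3 - <<'E'
from cell import ctrl
import cv2, numpy as np
ims=[]
for n in ("top","side"):
    im=ctrl.get_image(n); cv2.imwrite(f"pics/{n}0.png",im[:,:,::-1]); print(n,ctrl.camera_info(n))
    for t in ("pot_stand","serving_board","board_edge","lemon","tomato","spice_jar","glass","mug"):
        try: print(t,[(round(d["conf"],2),np.round(d["location"],3).tolist()) for d in ctrl.boxes_of(n,t)[:2]])
        except Exception as e: print(t,e)
o=ctrl.get_obs(); print(o["time"],o["ee_pos"],o["tool_rot"],o["width"])
E
```

```text
pics
top {'vertical_fov': 42.69854100090366, 'cx': 279.4264636073079, 'cy': 212.10782244889575, 'k1': 0.07304230388154657, 'xyz': array([0.43067503, 0.01923691, 1.57075943]), 'orientation': array([-3.10081005,  0.00591999, -1.59277588])}
pot_stand [(0.77, [0.57, 0.112, 0.019]), (0.53, [0.493, 0.318, 0.048])]
serving_board [(0.79, [0.702, 0.132, 0.017])]
board_edge [(0.68, [0.703, 0.135, 0.02])]
lemon [(0.91, [0.496, 0.316, 0.051])]
tomato [(0.93, [0.426, 0.403, 0.046])]
spice_jar []
glass [(0.75, [0.341, -0.365, 0.029])]
mug [(0.6, [0.331, 0.268, 0.052]), (0.4, [0.702, 0.133, 0.018])]
side {'vertical_fov': 52.97720969931826, 'cx': 290.5253204984619, 'cy': 211.57245446945723, 'k1': -0.11246305766903496, 'xyz': array([ 0.61716116, -1.31167316,  0.64022193]), 'orientation': array([-1.99872156, -0.01572884,  0.07637232])}
pot_stand [(0.76, [0.574, 0.098, 0.019])]
serving_board [(0.75, [0.708, 0.11, 0.018])]
board_edge [(0.55, [0.711, 0.106, 0.015])]
lemon [(0.51, [0.495, 0.294, 0.037]), (0.31, [0.57, 0.102, 0.018])]
tomato []
spice_jar [(0.73, [0.425, -0.283, 0.062])]
glass [(0.63, [0.354, -0.38, 0.062])]
mug [(0.93, [0.331, 0.237, 0.057])]
0.9 [0.32756182 0.64678573 0.24229932] [3.14155678e+00 2.44952471e-05 2.67282023e+00] 0.08570423923236282
```

View pics/top0.png

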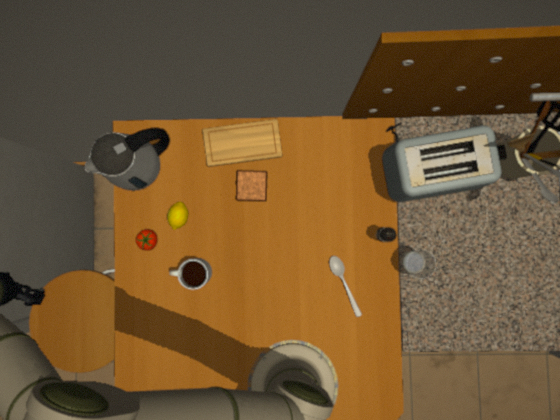

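View pics/side0.png

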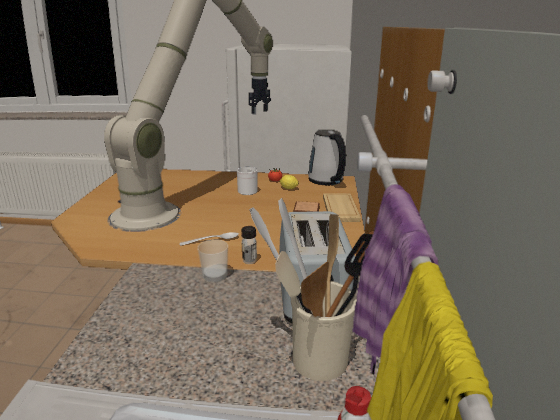

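The top view shows the board with corners near (203,129), (277,121), (282,158) and (207,166), and the stand at about (237–267, 171–201). The side view shows no obstacles around them. I'll take a closer wrist view next.

```bash
cat > h.py <<'E'
from cell import ctrl
import cv2, numpy as np
from scipy.spatial.transform import Rotation as R
def cam(n):
    c=ctrl.camera_info(n); f=210/np.tan(np.radians(c["vertical_fov"])/2)
    if n=="wrist":
        o=ctrl.get_obs(); M=np.array(c["mount"]); Rt=R.from_euler("xyz",o["tool_rot"]).as_matrix()
        return c,f,Rt@M[:3,:3],Rt@M[:3,3]+o["ee_pos"]
    return c,f,R.from_euler("xyz",c["orientation"]).as_matrix(),np.array(c["xyz"])
def to_plane(cm,px,z):
    c,f,Rm,t=cm; out=[]
    for u,v in px:
        d=np.array([(u-c["cx"])/f,(v-c["cy"])/f]); s=d.copy()
        for _ in range(20): s=d/(1+c["k1"]*(s@s))
        r=Rm@np.array([*s,1]); out.append(t+r*(z-t[2])/r[2])
    return np.array(out)
E
python3 - <<'E'
from h import *
import pickle
cm=cam("top")
print(to_plane(cm,[(203,129),(277,121),(282,158),(207,166)],.02).round(3))
print(to_plane(cm,[(237,171),(267,171),(267,201),(237,201)],.015).round(3))
ctrl.clamp(30)
ctrl.movel([.35,.45,.40]); ctrl.reach([.52,.11,.38],[np.pi,0,0.05])
ctrl.pause(.3)
cm=cam("wrist"); im=ctrl.get_image("wrist"); pickle.dump(cm,open("wcam.pkl","wb"))
cv2.imwrite("pics/w1.png",im[:,:,::-1]); o=ctrl.get_obs(); print(o["time"],o["ee_pos"],o["tool_rot"],o["width"],o["contact_force"])
for t in ("pot_stand","serving_board"): print(t,[(round(d["conf"],2),np.round(d["location"],3).tolist()) for d in ctrl.boxes_of("wrist",t)[:2]])
E
```

```text
[[0.74  0.243 0.02 ]
 [0.759 0.028 0.02 ]
 [0.651 0.016 0.02 ]
 [0.632 0.234 0.02 ]]
[[0.617 0.148 0.015]
 [0.615 0.061 0.015]
 [0.527 0.062 0.015]
 [0.529 0.149 0.015]]
5.3833 [0.51997944 0.11031617 0.37999584] [-3.14154959e+00  6.16628659e-09  5.07770538e-02] -6.412518822225617e-05 [-0.28320592  0.23315082  0.01690001]
pot_stand [(0.77, [0.577, 0.108, 0.016])]
serving_board [(0.78, [0.68, 0.134, 0.021])]
```

View pics/w1.png

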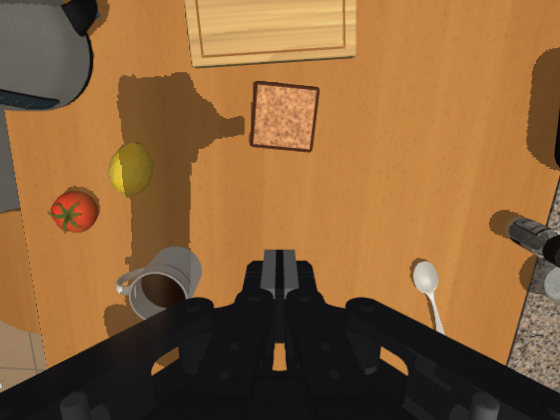

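The wrist view shows the stand's corners at about (254,82), (319,88), (313,151) and (250,146). The board's near edge runs from (192,66) to (355,56).

```bash
python3 - <<'E'
from h import *
import pickle
cm=pickle.load(open("wcam.pkl","rb")); im=cv2.imread("pics/w1.png")
s=to_plane(cm,[(254,82),(319,88),(313,151),(250,146)],.013)
print(s.round(4), s.mean(0).round(4)); 
for a,b in((0,3),(1,2)): d=s[a]-s[b]; print(np.hypot(*d[:2]),np.arctan2(d[1],d[0]))
for a,b in((0,1),(3,2)): d=s[a]-s[b]; print(np.hypot(*d[:2]),np.arctan2(-d[0],d[1]))
for z in(0,.02):
  b=to_plane(cm,[(192,66),(355,56)],z); d=b[0]-b[1]; print(z,b.round(4),np.hypot(*d[:2]),np.arctan2(-d[0],d[1]))
cv2.imwrite("pics/w1c.png",cv2.resize(im[30:170,170:370],None,fx=4,fy=4,interpolation=cv2.INTER_CUBIC))
E
```

```text
[[0.6208 0.1504 0.013 ]
 [0.6177 0.061  0.013 ]
 [0.5314 0.0624 0.013 ]
 [0.5338 0.1533 0.013 ]] [0.5759 0.1068 0.013 ]
0.08709388819085383 -0.033896852247045625
0.08635214477119973 -0.01669936490567492
0.08945729115349642 -0.034952777237923054
0.09094460327516396 -0.026639047146061235
0 [[0.6382 0.2379 0.    ]
 [0.6627 0.0136 0.    ]] 0.22566951083064565 0.10897273121947579
0.02 [[0.6363 0.2331 0.02  ]
 [0.6599 0.0175 0.02  ]] 0.2168616040970192 0.10897273121947597
```

View pics/w1c.png

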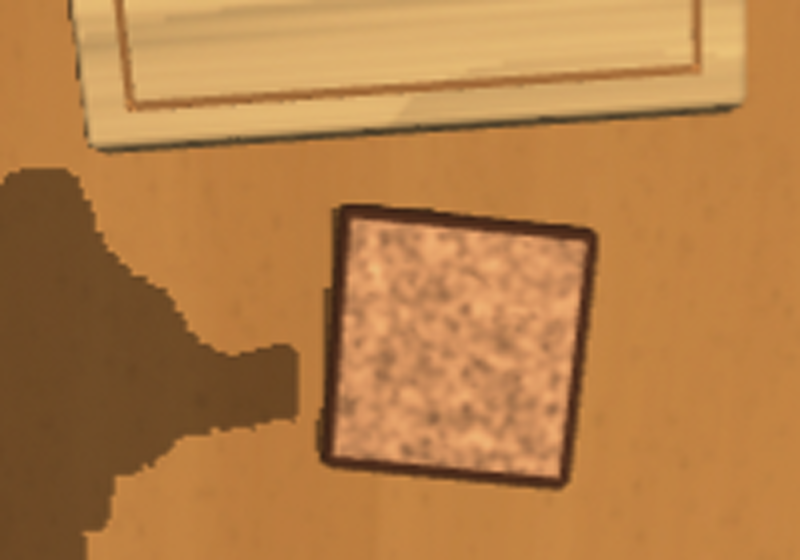

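The crop confirms the geometry: the board's yaw is about 0.109 and its near edge midpoint is about (0.648, 0.125). The stand's yaw is about -0.03, its centre is (0.576, 0.107), and the gap to the board is about 25–37 mm. I'll descend behind it with the tool tilted, touch the table gently to calibrate the tip, then push.

```bash
cat >> h.py <<'E'
psi=0.109; E0=np.array([.648,.125,0]); n=np.array([np.cos(psi),np.sin(psi),0]); t=np.array([-np.sin(psi),np.cos(psi),0]); up=np.array([0,0,1.])
A=0.25; ORI=[np.pi,-A,psi]
xt=np.cos(A)*n+np.sin(A)*up; zt=np.sin(A)*n-np.cos(A)*up
def tcp(fn,ft,fz,L=0.011):  # TCP for the front corner of the closed tips at board-edge frame (fn,ft), height fz
    return E0+fn*n+ft*t+fz*up-L*zt-0.011*xt
def fc(L=0.011):
    o=ctrl.get_obs(); p=o["ee_pos"]+L*zt+0.011*xt-E0; return np.array([p@n,p@t,p[2]]),o
E
python3 - <<'E'
from h import *
ctrl.reach(tcp(-.155,-.008,.12),ORI)
ctrl.movel(tcp(-.155,-.008,.03),max_speed=.15); ctrl.pause(.2)
print(fc()[1]["contact_force"])
hit=ctrl.movel(tcp(-.155,-.008,-.006),max_speed=.02,guard=3)
p,o=fc(); print(hit,p.round(4),o["ee_pos"],o["contact_force"],o["time"])
E
```

```text
Traceback (most recent call last):
cell.PlanningError: the arm cannot take that pose within its joint ranges
```

```bash
python3 - <<'E'
from h import *
for a in(-.25,-.15,0,.15,.25,.4):
  for z in(.02,.12):
    for dy in (0,np.pi,-np.pi,np.pi/2,-np.pi/2):
      p=[.48,.1,z]
      Rm=R.from_euler("z",psi)*R.from_euler("y",-a)*R.from_euler("x",np.pi)*R.from_euler("z",dy)
      q=ctrl.solve_ik(p,Rm.as_euler("xyz")); print(a,z,round(dy,1),None if q is None else np.round(q,2))
print(ctrl.get_obs()["joints"].round(2))
E
```

```text
-0.25 0.02 0 [-0.53  0.8   0.36  2.12 -0.55  0.58 -1.19]
-0.25 0.02 3.1 [ 0.38  1.06 -1.11  2.06  0.98  1.03  0.37]
-0.25 0.02 -3.1 [ 0.38  1.06 -1.11  2.06  0.98  1.03  0.37]
-0.25 0.02 1.6 [-0.65  0.85  0.56  2.13 -0.76  0.66 -2.54]
-0.25 0.02 -1.6 [-0.37  0.77  0.12  2.11 -0.24  0.53  0.06]
-0.25 0.12 0 [-0.61  0.65  0.47  2.09 -0.44  0.77 -1.28]
-0.25 0.12 3.1 [ 0.39  0.86 -1.1   2.03  0.73  1.05  0.56]
-0.25 0.12 -3.1 [ 0.39  0.86 -1.1   2.03  0.73  1.05  0.56]
-0.25 0.12 1.6 [-0.76  0.72  0.73  2.1  -0.63  0.85 -2.63]
-0.25 0.12 -1.6 [-0.41  0.6   0.17  2.08 -0.2   0.73  0.02]
-0.15 0.02 0 [-0.49  0.76  0.28  2.19 -0.56  0.42 -1.19]
-0.15 0.02 3.1 [ 0.38  1.03 -1.11  2.13  1.1   0.96  0.26]
-0.15 0.02 -3.1 [ 0.38  1.03 -1.11  2.13  1.1   0.96  0.26]
-0.15 0.02 1.6 [-0.62  0.81  0.48  2.2  -0.82  0.5  -2.49]
-0.15 0.02 -1.6 [-0.37  0.74  0.09  2.18 -0.25  0.38  0.05]
-0.15 0.12 0 [-0.6   0.6   0.44  2.16 -0.45  0.63 -1.29]
-0.15 0.12 3.1 [ 0.4   0.82 -1.11  2.09  0.82  0.96  0.48]
-0.15 0.12 -3.1 [ 0.4   0.82 -1.11  2.09  0.82  0.96  0.48]
-0.15 0.12 1.6 [-0.76  0.67  0.7   2.16
[... 1664 characters left out ...]
19  2.4   1.5   0.15  1.39]
0.25 0.12 -1.6 [ 0.28  0.63 -0.92  2.37  1.46  0.58 -1.72]
0.4 0.02 0 [-0.14  0.79 -0.37  2.55  2.54  0.66  1.89]
0.4 0.02 3.1 [ 0.29  1.03 -1.1   2.52  2.01  1.08 -0.66]
0.4 0.02 -3.1 [ 0.29  1.03 -1.1   2.52  2.01  1.08 -0.66]
0.4 0.02 1.6 [ 0.09  0.87 -0.73  2.54  2.23  0.82  0.65]
0.4 0.02 -1.6 [ 0.29  1.03 -1.1   2.52  2.01  1.08 -2.23]
0.4 0.12 0 [-0.52  0.52  0.18  2.53  3.09  0.28  1.35]
0.4 0.12 3.1 [ 0.34  0.72 -1.09  2.48  1.78  0.79 -0.5 ]
0.4 0.12 -3.1 [ 0.34  0.72 -1.09  2.48  1.78  0.79 -0.5 ]
0.4 0.12 1.6 [-0.    0.54 -0.54  2.5   2.08  0.45  0.77]
0.4 0.12 -1.6 [ 0.34  0.72 -1.09  2.48  1.78  0.79 -2.07]
[-0.8   0.25  0.63  1.89 -0.17  1.05 -1.63]
```

```bash
cat >> h.py <<'E'
ORI=(R.from_euler("z",psi)*R.from_euler("y",-A)*R.from_euler("x",np.pi)*R.from_euler("z",np.pi)).as_euler("xyz")
E
python3 - <<'E'
from h import *
for f in((-.155,.25),(-.155,.2),(-.155,.12),(-.155,.007),(-.09,.007),(-.05,.08),(0.02,.1)):
    q=ctrl.solve_ik(tcp(f[0],-.008,f[1]),ORI); print(f,None if q is None else np.round(q,2))
try:
    ctrl.reach(tcp(-.155,-.008,.2),ORI)
    p,o=fc(); print(p,o["joints"].round(2),o["time"])
    for f in((-.155,.12),(-.155,.007),(-.09,.007),(-.05,.08),(0.02,.1)):
        q=ctrl.solve_ik(tcp(f[0],-.008,f[1]),ORI); print(f,None if q is None else np.round(q,2))
except Exception as e: print(e)
E
```

```text
(-0.155, 0.25) [ 0.49  0.39 -1.09  2.23  0.8   0.64  0.52]
(-0.155, 0.2) [ 0.45  0.5  -1.1   2.28  1.05  0.64  0.26]
(-0.155, 0.12) [ 0.05  0.51 -0.55  2.38  1.39  0.34 -0.07]
(-0.155, 0.007) [ 0.34  1.01 -1.1   2.42  1.78  0.94 -0.42]
(-0.09, 0.007) [ 0.37  1.03 -1.1   2.27  1.69  0.92 -0.21]
(-0.05, 0.08) [ 0.3   0.79 -0.92  2.16  1.4   0.68  0.05]
(0.02, 0.1) [ 0.39  0.9  -1.11  1.99  1.32  0.88  0.24]
[-0.15471342 -0.00813544  0.20000294] [ 0.45  0.5  -1.1   2.28  1.05  0.64  0.26] 7.1333
(-0.155, 0.12) [ 0.27  0.61 -0.9   2.37  1.41  0.56 -0.1 ]
(-0.155, 0.007) [ 0.1   0.82 -0.68  2.43  1.98  0.59 -0.64]
(-0.09, 0.007) [ 0.08  0.81 -0.6   2.29  1.82  0.48 -0.41]
(-0.05, 0.08) [ 0.23  0.74 -0.8   2.17  1.37  0.57  0.07]
(0.02, 0.1) [ 0.28  0.79 -0.88  2.    1.21  0.68  0.3 ]
```

Every pose on the path can be reached in this configuration. Next is the guarded descent.

```bash
python3 - <<'E'
from h import *
ctrl.movel(tcp(-.155,-.008,.03),ORI,max_speed=.1); ctrl.pause(.2)
print(fc()[1]["contact_force"])
hit=ctrl.movel(tcp(-.155,-.008,-.006),ORI,max_speed=.02,guard=3)
p,o=fc(); print(hit,p.round(4),o["ee_pos"],o["contact_force"],o["joints"].round(2),o["time"])
E
```

```text
[-0.55070561  0.49387934  1.12180357]
True [-0.155  -0.008   0.0045] [0.48148311 0.09877749 0.012407  ] [-1.2048586  -1.2914178   9.89544221] [ 0.23  0.91 -0.9   2.42  1.87  0.76 -0.51] 10.3833
```

```bash
python3 - <<'E'
from h import *
ctrl.movel(tcp(-.155,-.008,.0065),ORI,max_speed=.02)
for k in range(3):
    hit=ctrl.movel(tcp(-.075,-.008,.0065),ORI,max_speed=.03,guard=5)
    p,o=fc(); print(hit,p.round(4),o["contact_force"].round(2),o["time"])
    if p[0]>-.095: break
ctrl.pause(.1); print(fc()[1]["contact_force"].round(2))
im=ctrl.get_image("wrist"); cv2.imwrite("pics/w2.png",im[:,:,::-1])
b=ctrl.boxes_of("wrist","pot_stand"); print([(d["conf"],d["location"]) for d in b[:2]])
E
```

```text
True [-0.0931 -0.0085  0.0059] [-0.46 -0.15 -0.02] 12.5083
[-0.7  -0.09 -0.2 ]
[(0.56, [0.553, 0.0863, 0.0142])]
```

View pics/w2.png

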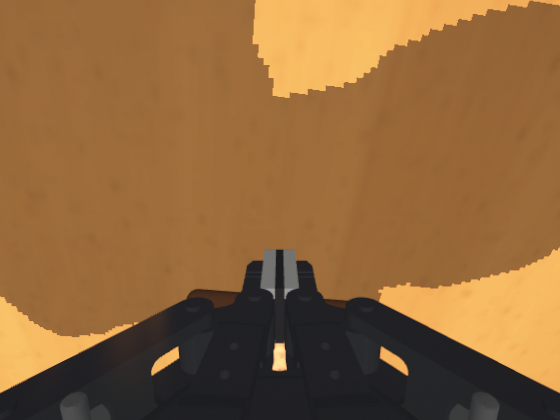

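The wrist camera now faces away from the board, because of the half turn. Only the stand's rim edge is visible, at about (190–350, 298). I'll press on gently to square the stand up, then check from the top camera.

```bash
python3 - <<'E'
from h import *
hit=ctrl.movel(tcp(-.080,-.008,.0065),ORI,max_speed=.02,guard=8)
p,o=fc(); print(hit,p.round(4),o["contact_force"].round(2),o["time"])
ctrl.pause(.15); print(fc()[1]["contact_force"].round(2))
a=ctrl.get_image("top")[100:230,160:330,::-1]; s=ctrl.get_image("side")[170:240,260:380,::-1]
cv2.imwrite("pics/c3.png",np.hstack([cv2.resize(a,(520,400),interpolation=3),cv2.resize(s,(280,400),interpolation=3)]))
E
```

```text
True [-0.0922 -0.009   0.0051] [ 0.04  0.01 -0.19] 13.05
[-0.28  0.58  0.38]
```

View pics/c3.png

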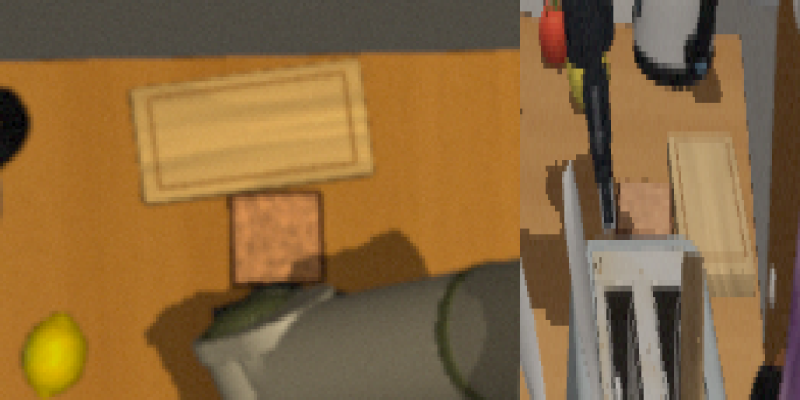

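The stand's left corner touches the board, with the stand still turned about 0.09 rad away from it. I'll keep pushing until it's square.

```bash
python3 - <<'E'
from h import *
for fn in (-.091,-.090,-.089,-.088,-.087,-.086):
    hit=ctrl.movel(tcp(fn,-.012,.0065),ORI,max_speed=.01,guard=20)
    ctrl.pause(.1); p,o=fc(); f=o["contact_force"]; print(hit,p.round(4),f.round(2),round(f@n,2),o["time"])
    if f@n<-6: break
a=ctrl.get_image("top")[100:230,160:330,::-1]
cv2.imwrite("pics/c4.png",cv2.resize(a,(680,520),interpolation=3))
E
```

```text
False [-0.091  -0.012   0.0065] [-0.31  0.14  0.  ] -0.29 13.925
False [-0.0903 -0.0121  0.0064] [-2.07 -0.29  0.13] -2.09 14.275
False [-0.0898 -0.0123  0.0063] [-4.24 -1.95  1.1 ] -4.43 14.625
False [-0.0895 -0.0125  0.0061] [-7.14 -2.79  1.92] -7.4 14.975
```

View pics/c4.png

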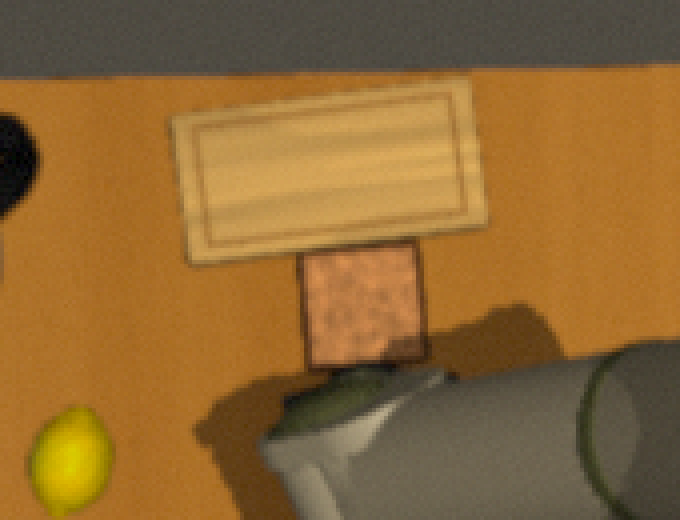

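The stand is now square against the board, and the finger is pressing with about 7 N at t≈-0.012. Next I'll tip it up along the arc, checking heights with the detector.

```bash
cat >> h.py <<'E'
def arc(th,pen,s=.004,ft=-.0115):
    zf=.013*np.sin(np.arctan2(12,5)-th) if th<np.pi/4 else .005
    c=np.array([-.0055-.08*np.cos(th),zf+.08*np.sin(th)])-(.005-pen)*np.array([np.cos(A),np.sin(A)])+s*np.array([np.sin(A),-np.cos(A)])
    return tcp(c[0],ft,c[1])
def where(cams=("side","top"),name="pot_stand"):
    for c in cams:
        ctrl.get_image(c); print("  ",c,name,[(round(d["conf"],2),np.round(d["location"],3).tolist()) for d in ctrl.boxes_of(c,name)[:2]])
E
python3 - <<'E'
from h import *
for d in range(4,33,4):
    hit=ctrl.movel(arc(np.radians(d),.003),ORI,max_speed=.03,guard=25)
    p,o=fc(); f=o["contact_force"]; print(d,hit,p.round(4),f.round(2),o["time"])
    if hit: break
where()
a=ctrl.get_image("side")[170:240,260:380,::-1]
cv2.imwrite("pics/c5.png",cv2.resize(a,(720,420),interpolation=3))
E
```

```text
4 False [-0.0888 -0.0132  0.012 ] [-8.69 -5.87 -0.13] 15.3917
8 False [-0.0883 -0.0132  0.0171] [-8.84 -5.4   0.6 ] 15.7167
12 False [-0.0871 -0.0131  0.0222] [-9.76 -5.08  1.12] 16.0333
16 False [-0.0857 -0.0128  0.0272] [-9.26 -4.46  2.11] 16.35
20 False [-0.0843 -0.0129  0.0318] [-10.13  -4.01   2.59] 16.6667
24 False [-0.0828 -0.0131  0.0362] [-13.39  -6.34   4.02] 16.9833
28 False [-0.0812 -0.0131  0.0404] [-15.81  -7.45   5.67] 17.3
32 False [-0.0777 -0.0123  0.0448] [-3.8  -0.23  2.02] 17.6167
   side pot_stand [(0.76, [0.604, 0.096, 0.035])]
   top pot_stand [(0.87, [0.606, 0.119, 0.039])]
```

View pics/c5.png

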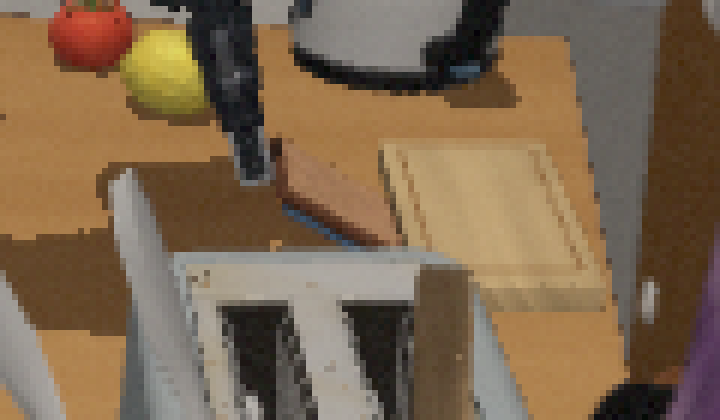

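The side view shows the stand tipped about 30° with its far edge at the board. I'll continue.

```bash
python3 - <<'E'
from h import *
for d in range(37,73,5):
    hit=ctrl.movel(arc(np.radians(d),.003),ORI,max_speed=.04,guard=25)
    p,o=fc(); f=o["contact_force"]; print(d,hit,p.round(4),f.round(2),o["time"])
    if hit: break
ctrl.pause(.2)
where()
a=ctrl.get_image("side")[170:240,260:380,::-1]
cv2.imwrite("pics/c6.png",cv2.resize(a,(720,420),interpolation=3))
E
```

```text
37 False [-0.0706 -0.0114  0.0506] [-2.04 -0.06  0.1 ] 18.175
42 False [-0.0651 -0.0113  0.055 ] [-0.62 -0.49 -1.15] 18.4833
47 False [-0.0607 -0.0115  0.0592] [-0.29  0.38 -0.2 ] 18.8
52 False [-0.0555 -0.0115  0.0638] [-0.44  0.5  -1.49] 19.125
57 False [-0.0499 -0.0115  0.0678] [-0.22  0.47 -0.82] 19.45
62 False [-0.0439 -0.0115  0.0713] [-0.55  0.18 -0.7 ] 19.775
67 False [-0.0375 -0.0115  0.0743] [-0.57 -0.23  0.11] 20.1
72 False [-0.0308 -0.0115  0.0768] [-0.89 -0.8   0.36] 20.425
   side pot_stand [(0.7, [0.71, 0.105, 0.019])]
   top pot_stand [(0.71, [0.634, 0.105, 0.06])]
```

View pics/c6.png

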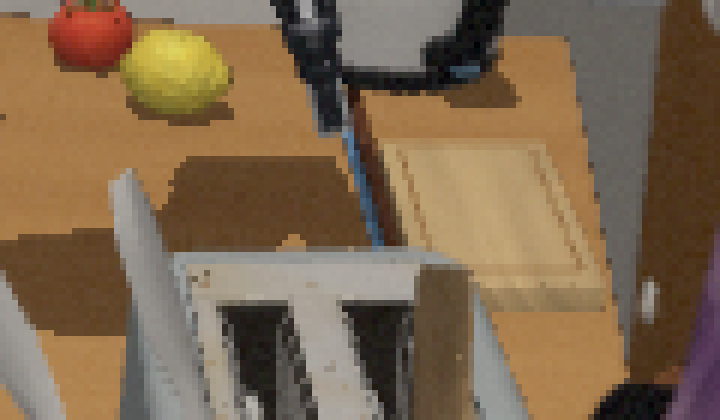

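The stand is up at about 75° on its far edge. Now I'll push it over.

```bash
python3 - <<'E'
from h import *
for fn,fz in((-.02,.079),(-.01,.081),(0,.080),(.01,.079),(.02,.078),(.03,.076)):
    hit=ctrl.movel(tcp(fn,-.0115,fz),ORI,max_speed=.05,guard=25)
    p,o=fc(); f=o["contact_force"]; print(hit,p.round(4),f.round(2),o["time"])
    if hit: break
ctrl.pause(.3); where()
ctrl.movel(tcp(-.02,-.0115,.11),ORI); ctrl.movel(tcp(-.155,-.0115,.2),ORI); ctrl.pause(.3); where()
a=ctrl.get_image("top")[100:230,160:330,::-1]; s=ctrl.get_image("side")[170:240,260:380,::-1]
cv2.imwrite("pics/c7.png",np.hstack([cv2.resize(a,(390,300),interpolation=3),cv2.resize(s,(400,300),interpolation=3)]))
o=ctrl.get_obs(); print(o["time"],o["contact_force"])
E
```

```text
False [-0.0191 -0.0114  0.0796] [-2.3  -0.62  4.45] 21.25
False [-0.009  -0.0113  0.0817] [-0.59 -0.59  5.97] 21.6
False [ 0.0024 -0.0109  0.082 ] [ 1.46 -0.94 13.15] 21.95
False [ 0.0121 -0.0109  0.0804] [ 1.41 -0.15  6.61] 22.3
False [ 0.0199 -0.0117  0.0775] [ 0.11 -0.12 -0.41] 22.65
False [ 0.0302 -0.0115  0.0757] [-0.11 -0.02 -0.08] 23.0
   side pot_stand [(0.58, [0.647, 0.096, 0.036]), (0.37, [0.722, 0.084, 0.018])]
   top pot_stand []
   side pot_stand [(0.66, [0.647, 0.096, 0.034]), (0.49, [0.352, -0.382, 0.063])]
   top pot_stand [(0.57, [0.647, 0.119, 0.041])]
25.8833 [ 0.04531275 -0.02805455 -0.6367595 ]
```

View pics/c7.png

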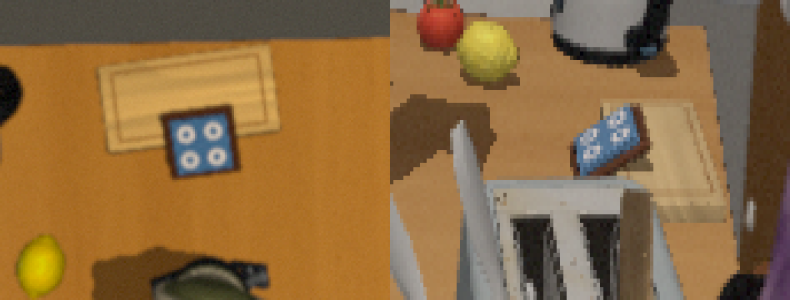

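The stand is leaning tile side up. Its low rim is on the table nearer the robot and its body rests on the board's edge: top-crop bottom corners are (172,178) and (238,172), top corners (163,113) and (232,106). I'll push the low rim on with the tool vertical.

```bash
cat >> h.py <<'E'
def setA(a):
    global A,ORI,xt,zt
    A=a; xt=np.cos(A)*n+np.sin(A)*up; zt=np.sin(A)*n-np.cos(A)*up
    ORI=(R.from_euler("z",psi)*R.from_euler("y",-A)*R.from_euler("x",np.pi)*R.from_euler("z",np.pi)).as_euler("xyz"); return ORI
E
python3 - <<'E'
from h import *
O=setA(0.0)
cm=cam("top"); k=170/390
g=lambda P,z:[( (q-E0)@n,(q-E0)@t) for q in to_plane(cm,[(160+u*k,100+v*k) for u,v in P],z)]
lo=np.array(g([(172,178),(238,172)],.007)); hi=np.array(g([(163,113),(232,106)],.04)); print(lo.round(4),hi.round(4))
nl=lo[:,0].mean(); tm=(lo[:,1].mean()+hi[:,1].mean())/2
ctrl.reach(tcp(nl-.04,tm,.12),O)
ctrl.movel(tcp(nl-.04,tm,.0025),O,max_speed=.08,guard=5)
p,o=fc(); print(nl,tm,p.round(4),o["contact_force"].round(2),o["joints"].round(2),o["time"])
E
```

```text
[[-0.0461  0.0349]
 [-0.0495 -0.0494]] [[ 0.0322  0.0331]
 [ 0.0297 -0.0534]]
-0.04776797059863435 -0.008714058583071033 [-0.0875 -0.0087  0.0029] [-1.12  0.35 -0.78] [ 0.25  0.91 -0.85  2.09  1.14  0.71  0.3 ] 28.0
```

```bash
python3 - <<'E'
from h import *
O=setA(0.0)
ctrl.movel(tcp(-.055,-.0087,.0025),O,max_speed=.04,guard=8)
for fn in np.arange(-.05,-.0249,.004):
    hit=ctrl.movel(tcp(fn,-.0087,.0025),O,max_speed=.02,guard=15)
    p,o=fc(); f=o["contact_force"]; print(hit,p.round(4),f.round(2),o["time"])
    if hit: break
where()
E
```

```text
False [-0.0499 -0.0087  0.0025] [-0.62 -1.07  0.24] 29.3667
False [-0.0459 -0.0087  0.0025] [-0.54  0.28 -0.39] 29.7167
False [-0.0419 -0.0087  0.0025] [-0.43  0.14  0.35] 30.0667
False [-0.0378 -0.0087  0.0025] [ 0.22 -0.57 -0.73] 30.4167
False [-0.0337 -0.0087  0.0025] [ 0.06 -0.05  0.3 ] 30.7667
False [-0.0298 -0.0087  0.0025] [-0.28  0.16 -0.03] 31.1167
False [-0.0258 -0.0087  0.0025] [-0.41  0.68 -0.09] 31.4667
   side pot_stand [(0.72, [0.657, 0.096, 0.046]), (0.6, [0.426, -0.286, 0.06])]
   top pot_stand []
```

```bash
cat >> h.py <<'E'
def tile(z=.037):
    for c,(r0,r1,c0,c1) in (("top",(100,230,160,330)),("side",(170,260,260,380))):
        im=np.ascontiguousarray(ctrl.get_image(c)[r0:r1,c0:c1]); h=cv2.cvtColor(im,cv2.COLOR_RGB2HSV)
        m=cv2.inRange(h,(98,90,40),(125,255,255)); k,l,st,_=cv2.connectedComponentsWithStats(m)
        if k<2: print(c,"no blue"); continue
        i=1+st[1:,4].argmax(); pts=cv2.findNonZero((l==i).astype(np.uint8))
        box=cv2.boxPoints(cv2.minAreaRect(pts)) if c=="top" else cv2.approxPolyN(cv2.convexHull(pts),4)[0].astype(float)
        P=to_plane(cam(c),box+[c0,r0],z); q=np.array([[(p-E0)@n,(p-E0)@t] for p in P])
        print(c,st[i,4],q.round(4).tolist(),"mid",q.mean(0).round(4),"sides",np.linalg.norm(q-np.roll(q,1,0),axis=1).round(4))
E
python3 - <<'E'
from h import *
O=setA(0.0)
hit=ctrl.movel(tcp(-.018,-.0087,.0025),O,max_speed=.02,guard=15)
p,o=fc(); print(hit,p.round(4),o["contact_force"].round(2))
ctrl.movel(tcp(-.09,-.0087,.01),O); ctrl.movel(tcp(-.15,-.0087,.2),O); ctrl.pause(.2)
tile(); where(); print(ctrl.get_obs()["time"])
E
```

```text
False [-0.0195 -0.0088  0.0019] [-5.77 -0.84 -1.01]
top 269 [[0.023, 0.0268], [0.0238, -0.0426], [-0.0434, -0.0433], [-0.0442, 0.0259]] mid [-0.0102 -0.0083] sides [0.0671 0.0693 0.0671 0.0693]
side 90 [[0.0261, -0.0279], [-0.0457, -0.0982], [-0.0379, -0.0097], [0.0256, 0.0587]] mid [-0.008  -0.0193] sides [0.0866 0.1005 0.0888 0.0934]
   side pot_stand [(0.56, [0.646, 0.095, 0.036])]
   top pot_stand [(0.66, [0.644, 0.119, 0.035])]
34.825
```

The stand is still leaning at about 25–28°: the horizontal push steepened it, and it slid back when I retreated. This time I'll push the low rim forward and up together, so that it rotates flat as it slides on.

```bash
python3 - <<'E'
from h import *
O=setA(0.1); ft=-.0085
ctrl.movel(tcp(-.09,ft,.06),O); ctrl.movel(tcp(-.09,ft,.0042),O,max_speed=.08,guard=6)
print(fc()[0].round(4))
for fn,fz in((-.045,.0042),(-.039,.0042),(-.036,.008),(-.033,.012),(-.030,.016),(-.027,.020),(-.024,.022),(-.020,.022)):
    hit=ctrl.movel(tcp(fn,ft,fz),O,max_speed=.03,guard=15)
    p,o=fc(); f=o["contact_force"]; print(hit,p.round(4),f.round(2),o["time"])
    if hit: break
ctrl.pause(.1); tile(); where(("side",))
E
```

```text
[-0.0899 -0.0084  0.0046]
False [-0.0451 -0.0085  0.0042] [-0.22 -0.15 -0.06] 38.4917
False [-0.0387 -0.0085  0.0042] [-0.89 -0.24  0.96] 38.8417
False [-0.0357 -0.0084  0.0083] [-0.44  0.85  0.69] 39.15
False [-0.0327 -0.0085  0.0122] [-0.72 -0.71 -0.29] 39.4667
False [-0.0297 -0.0085  0.0162] [-0.23  1.26 -0.17] 39.7833
False [-0.0267 -0.0085  0.0202] [-0.51  0.46  0.48] 40.1
False [-0.0237 -0.0085  0.0221] [-0.15 -0.68  1.76] 40.3667
False [-0.0199 -0.0085  0.022 ] [-1.61  0.16  2.17] 40.65
top 35 [[0.0475, -0.0147], [0.0437, -0.0432], [0.0294, -0.0413], [0.0332, -0.0129]] mid [ 0.0385 -0.028 ] sides [0.0144 0.0287 0.0144 0.0287]
side 90 [[-0.0222, -0.0726], [-0.0186, -0.0002], [0.0514, 0.0795], [0.0493, -0.0185]] mid [ 0.015 -0.003] sides [0.0897 0.0724 0.1061 0.098 ]
   side pot_stand [(0.59, [0.663, 0.091, 0.041])]
```

```bash
python3 - <<'E'
from h import *
O=setA(0.1); ft=-.0085
ctrl.movel(tcp(-.06,ft,.022),O,max_speed=.06); ctrl.movel(tcp(-.15,ft,.2),O); ctrl.pause(.2)
tile(); where(); print(ctrl.get_obs()["time"])
E
```

```text
top 309 [[0.0513, 0.0258], [0.0509, -0.0432], [-0.0188, -0.0428], [-0.0183, 0.0262]] mid [ 0.0163 -0.0085] sides [0.0696 0.069  0.0696 0.0689]
side 89 [[0.0515, -0.0548], [-0.0169, -0.055], [-0.0167, 0.0189], [0.0533, 0.0097]] mid [ 0.0178 -0.0203] sides [0.0645 0.0683 0.0739 0.0706]
   side pot_stand [(0.6, [0.664, 0.094, 0.038])]
   top pot_stand [(0.72, [0.668, 0.124, 0.037]), (0.5, [0.427, 0.404, 0.044])]
43.75
```

Both cameras now give a full 70 × 70 mm tile at 37 mm height. It is tile side up, flat on the board, centred about 16 mm inside the near edge. The arm is clear, so I'll hand it in.

```bash
python3 -c "
from cell import ctrl
print(ctrl.job_done())"
```

```text
the job is handed in; nothing more can be done
None
```

The pot stand was pushed up to the board, tipped over, and pushed on after it first came to rest leaning; both cameras then showed it flat on the board, tile side up, and I handed the job in at about 44 s, with no verdict returned and the bystanders' positions not re-measured.

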